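# Vent the soda siphon, draw out its spent charger and hold it level

## Task

Vent the soda siphon by squeezing its trigger all the way against the fixed grip and letting it spring fully back, and only then draw the charger holder out of its slanted pocket. Turn the charger holder level (lying flat in the air) so its pierced end can be checked, and finish with the gripper still holding it raised, its middle at least 25 cm above the tray and touching nothing else. Leave the ice pail, coupe glass, jigger and corkscrew where they stand.

Things in the scene. Friction and masses are not known exactly. Their poses are not given: they have to be found in the camera images.
- siphon: Soda siphon, fixed on the mirrored tray: a lying stainless tank 90 mm in diameter and 270 mm long along its own y axis, its top 100 mm above the origin. Origin: centre of its underside, on the tray (tray surface 4 mm above the trolley top, which is z = 0). x is across the tank, z up; turned only about z. At +y on top stands the upright grip with trigger, a nozzle leaves the +y end low down; at -y on top is the charger pocket.
- trigger_hinge (a point): Hinge point at the foot of the trigger, at siphon [0, 83, 108] mm; axes as the siphon's; hinge axis is the siphon's x. The fixed black grip is an upright post 22 mm thick (siphon y 54 to 76 mm), 26 mm wide along x, its top 172 mm above the siphon's origin; below both is the valve block, top 107 mm above the origin.
- trigger_pad (a point): Point to press on the trigger, in the middle of its thickness, 45 mm from the hinge. The trigger is a steel paddle 7 mm thick, 22 mm wide along x, reaching 60 mm up from the hinge, on the +y side of the grip. At rest it leans away from the grip; grip and trigger together are 46 mm wide along siphon y at this height, 32 mm when fully squeezed (trigger then upright).
- trigger (a joint): Trigger angle in rad: 0 at rest (leaning 0.30 rad outward), 0.30 fully squeezed. A spring pushes it back: about 3 N at the pad to start, about 8 N fully squeezed.
- charger: Charger holder (loose, 60 to 125 g): a plain steel cylinder 24 mm in diameter and 115 mm long with a dark ribbed cap half. Origin: centre of its pierced (lower) end; its z axis runs along the cylinder to the cap end. Centre of mass about 49 mm from the pierced end.
- charger_mid (a point): Middle of the charger holder on its axis, 57.5 mm from each end; z axis along the cylinder towards the cap end. At the start it sits pierced end down in the pocket with 60 mm of the cap end standing out; its axis then leans about 45 degrees from the vertical, cap end towards the siphon's -x.
- pocket_mouth (a point): Centre of the pocket's mouth, at siphon [-9, -80, 159] mm; axes as the siphon's. The pocket is a steel tube 38 mm outside, 27 mm inside and 55 mm deep, whose axis leans 45 degrees: it opens along [-0.707, 0, 0.707] in the siphon's axes. The charger holder slides freely in it.
- ice_pail: Bystander: lidded stainless ice pail, 138 mm across the lid, 190 mm high over its knob, ring handles to 162 mm across; origin at the centre of its underside.
- coupe: Bystander: stemmed coupe glass, 88 mm across, 125 mm high; origin at the centre of its foot.
- jigger: Bystander: matte black double-ended jigger, 46 mm across, 98 mm high; origin at the centre of its foot.
- corkscrew: Bystander: steel wing corkscrew lying flat, about 130 mm long along its y, 70 mm wide, 16 mm high; origin under its middle.

How it is judged:
By the outcome, as a careful person would: the job done as asked, in the order asked, and still so for the second after the job is handed in, while the arm keeps its last pose, push and grip.
It also fails if it takes over 42 s, if anything falls off the work surface, if the arm or the gripper's body presses on something with over 40 N, if the wrist force passes 120 N, or if a joint passes its speed limit or range.

## Robot

A 6-joint arm with a two-finger parallel gripper is mounted at the origin on the work surface. World frame = base frame: x ahead of the robot, y to its left, z up, the work surface at z = 0. Lengths are in m, angles in degrees, forces in N, time in s.
With the tool pointing down it reaches from about 0.35 to 0.725 m from the base axis. Payload 6 kg.
Tool frame: the origin (TCP) lies midway between the tips of the shut fingers; the grasp point (between the pads) lies 19 mm behind it; x points along the fingers, z is the direction in which the jaws open and shut, and the axes are right-handed (so a half turn about x gives the same grasp; the last joint's range is limited). The gripper opens to 85 mm and grips with 20 to 120 N. Pads are 22 mm wide; open, the fingers measure 114 mm over their backs; the gripper's body (76 mm by 85 mm) begins 54 mm behind the grasp point. The pads swing forward as they close: fully open they stand 13 mm farther back than shut.
Start: joints at [88.218, 2.303, 4.859, 0, -92.561, -19.12], TCP at [0.214, 0.561, 0.195] pointing down, gripper open.
Joint ranges: [-146.85, 146.85], [-73.84, 115.35], [-62.03, 85.46], [-188.31, 113.3], [-161.28, -10.13], [-171.36, 171.36]. Speed limits (degrees/s): [147.25, 147.25, 172.46, 180, 180, 180].

## Interface

Orientations are given as [roll, pitch, yaw] about the fixed x, y, z axes, in that order (R = Rz(yaw) Ry(pitch) Rx(roll)).
In Python, from bench import ctrl, imaging gives the robot as it stands. Calls block until the motion is done:
- ctrl.reach(position, orientation): joint-space move of the TCP to a pose.
- ctrl.movel(position, ori=None, v=0.15, force_limit=None): straight line of the TCP; ori=None keeps the orientation; v is the mean speed in m/s. With force_limit (N) it stops when the force on the tool has changed by that much, and returns True; else False.
- ctrl.move_j(angles): joint-space move.
- ctrl.open_jaws() and ctrl.close_gripper(grasp_force=None): open the fingers fully, or close them until they stop; grasp_force is the grip in N (None keeps the last).
- ctrl.dwell(seconds).
- ctrl.inverse_kinematics(position, orientation): joint angles nearest the present ones, or None.
- imaging.get_image(name): name is "scene" or "top" or "wrist"; returns (picture, depth): 384x512x3 uint8, blue, green, red; 384x512 float32, m along the optical axis (not along the pixel's ray), 0 where there is no reading.
- imaging.calibration(name): a dict with "mtx" (3x3 intrinsics, pixels), "R" (3x3) and "t" (3): a world point X has camera coordinates R X + t; the wrist camera has in their place "tool_from_camera" (4x4, takes a point from camera to tool coordinates, whose origin is the TCP and whose axes are the tool frame's). Camera axes: x right, y down, z forward; pixel columns grow to the right and rows downward; lengths in m; the calibration is good to about 2 mm. A picture is of the moment at which its call begins: read the wrist's pose just before it. calibration takes no time and is no camera call.
A pose or a line that the arm cannot do raises ctrl.IKError and nothing moves.
- ctrl.sign_off(): hands the job in, once; it reports no verdict.
Trained networks look in the newest picture that a camera, given by its name, has taken for a name from the list of things; names that differ only in an ending like _2 or _b are one class to them, and where a whole thing is asked for, a point or a joint stands for the part that bears it (a point fixed in the world has none). Each returns a list of dicts, best first, with "confidence" (0 to 1); they miss things now and then, are a little off and sometimes report something else, mostly with a low value. They report only what shows in the picture. A call takes as long as a camera call.
- imaging.recognise(camera, label): "box" ([left, top, right, bottom] in pixels, round what is visible of it).
- imaging.silhouettes(camera, label): "region" (384x512 bool, what is visible of it) and "box" ([left, top, right, bottom] in pixels, round what is visible of it).
- imaging.mark_of(camera, label): "xy" ([column, row] in pixels: a listed point, or the origin of a listed thing).
Readings, each from a call of its own:
- ctrl.read_clock(): time.
- ctrl.read_joints(): joint angles.
- ctrl.read_joint_velocities(): joint speeds.
- ctrl.read_joint_efforts(): joint torques, N m.
- ctrl.read_eef_pos(): TCP position.
- ctrl.read_eef_rot(): TCP orientation.
- ctrl.read_wrist_force(): force on the tool from outside, world axes, zero at the start.
- ctrl.read_ft_torque(): the same for the moment, N m.
- ctrl.read_finger_gap(): finger opening in m.
Only numpy, scipy, OpenCV 4.12 (cv2) and the standard library are available. Lean on these libraries where they do the work, as an engineer would, in place of code of your own. Each camera call takes 0.05 s, during which the arm holds its last target. There are 200 camera calls.

## Working session

There is one attempt and no reset: what is moved stays moved. The work goes in short steps, each a Python script; the robot and the scene stay as the last script left them, time stands still between calls to the robot, and variables do not carry over. Pictures are saved under pics/ and viewed, about 8 in all and at most 12, crops included, and the job is handed in when it is done.

```bash
mkdir -p pics
cat > h.py <<'E'
import numpy as np, cv2
from bench import ctrl, imaging
from scipy.spatial.transform import Rotation as Rn
def cam(name):
    c=imaging.calibration(name); K=np.array(c["mtx"])
    if name=="wrist":
        T=np.array(c["tool_from_camera"]); W=np.eye(4)
        W[:3,:3]=Rn.from_euler('xyz',ctrl.read_eef_rot(),degrees=True).as_matrix(); W[:3,3]=ctrl.read_eef_pos()
        M=W@T; return K,M[:3,:3],M[:3,3]
    R=np.array(c["R"]);t=np.array(c["t"]); return K,R.T,-R.T@t
def cloud(name):
    K,R,o=cam(name); im,d=imaging.get_image(name)
    v,u=np.mgrid[:384,:512]
    P=np.stack([(u-K[0,2])/K[0,0]*d,(v-K[1,2])/K[1,1]*d,d],-1)
    P=P@R.T+o; P[d==0]=np.nan
    return im,P,(K,R,o)
def proj(C,X):
    K,R,o=C; c=K@(R.T@(np.asarray(X)-o)); return c[:2]/c[2]
E
python3 - <<'E'
from h import *
ims=[]
for n in ["scene","top"]:
    im,P,C=cloud(n); ims.append(im); np.savez(n,P=P,im=im)
    for l in ["siphon","trigger_hinge","trigger_pad","charger_mid","pocket_mouth","charger","ice_pail","coupe","jigger","corkscrew"]:
        r=imaging.mark_of(n,l)
        for q in r[:2]:
            u,v=map(int,np.round(q["xy"])); ok=0<=u<512 and 0<=v<384
            print(n,l,np.round(q["xy"],1),round(q["confidence"],2),np.round(P[v,u],3) if ok else None)
    print(C[2],C[1][:,2])
    cv2.imwrite(f"pics/{n}.png",im)
print(ctrl.read_clock(),ctrl.read_eef_rot())
E
```

```text
scene siphon [187.3 217.9] 0.83 [ 0.614 -0.072  0.052]
scene trigger_hinge [213.4 183.7] 0.56 [0.559 0.016 0.11 ]
scene trigger_pad [215.  174.6] 0.47 [0.556 0.023 0.141]
scene charger_mid [151.  180.9] 0.6 [ 0.573 -0.15   0.177]
scene pocket_mouth [150.  277.4] 0.69 [ 0.765 -0.197  0.028]
scene pocket_mouth [150.3 187.7] 0.56 [ 0.583 -0.156  0.163]
scene ice_pail [331.8 175.2] 0.92 [0.574 0.371 0.072]
scene ice_pail [215.9 170.3] 0.24 [0.554 0.027 0.156]
scene coupe [149.  278.5] 0.96 [ 0.761 -0.2    0.019]
scene jigger [217.9 265.7] 0.88 [ 0.767 -0.02   0.017]
scene jigger [187.8 216.6] 0.74 [ 0.612 -0.069  0.052]
scene corkscrew [300.7 249.5] 0.96 [0.773 0.209 0.018]
[ 1.51886021 -0.15892042  1.1097289 ] [-0.66662779  0.18298344 -0.7225818 ]
top siphon [322.1 218.5] 0.81 [ 0.564 -0.054  0.103]
top siphon [286.  219.9] 0.27 [0.554 0.034 0.17 ]
top trigger_hinge [292.4 222.1] 0.8 [0.552 0.018 0.134]
top trigger_pad [286.9 222.9] 0.44 [0.548 0.031 0.17 ]
top charger_mid [365.7 220.1] 0.74 [ 0.557 -0.139  0.182]
top pocket_mouth [368.5 215.6] 0.7 [ 0.566 -0.143  0.183]
top charger [366.1 213.9] 0.69 [ 0.571 -0.141  0.176]
top charger [362.2 198.9] 0.66 [ 0.606 -0.138  0.149]
top ice_pail [141.6 234.7] 0.88 [0.514 0.357 0.154]
top coupe [373.4 144.9] 0.63 [ 0.745 -0.178  0.09 ]
top jigger [302.6 148. ] 0.64 [ 0.735 -0.008  0.089]
top corkscrew [216.1 145.7] 0.67 [0.755 0.216 0.005]
top corkscrew [356.4 200.9] 0.45 [ 0.602 -0.126  0.143]
[0.50743849 0.07170715 1.0945741 ] [ 0.11523448  0.02703132 -0.99297045]
1.1 [ 36.40892398  89.99327116 -74.49457143]
```

Run:
```python
import cv2,numpy as np
a=cv2.imread("pics/scene.png");b=cv2.imread("pics/top.png")
a=cv2.resize(a[120:320,100:380],(784,560),interpolation=cv2.INTER_CUBIC);cv2.imwrite("pics/s1.png",a)
b=cv2.resize(b[120:280,240:440],(750,600),interpolation=cv2.INTER_CUBIC);cv2.imwrite("pics/t1.png",b)
# siphon height slices from top cloud
P=np.load("top.npz")["P"];P=P[120:280,240:440].reshape(-1,3);P=P[np.isfinite(P[:,0])]
for lo,hi in[(.09,.11),(.12,.15),(.15,.168),(.168,.19),(.19,.25)]:
    Q=P[(P[:,2]>lo)&(P[:,2]<hi)&(P[:,0]<.67)&(P[:,0]>.4)]
    if len(Q): print(lo,len(Q),np.round(np.percentile(Q,[2,50,98],axis=0),3).tolist())
Q=P[(P[:,2]>.092)&(P[:,2]<.112)&(P[:,0]<.63)&(P[:,0]>.45)]
m=Q[:,:2].mean(0);w,V=np.linalg.eigh(np.cov((Q[:,:2]-m).T));print(m,w,V)
```

```text
0.09 2031 [[0.524, -0.186, 0.091], [0.565, -0.063, 0.099], [0.607, 0.054, 0.109]]
0.12 181 [[0.543, -0.156, 0.124], [0.607, -0.127, 0.14], [0.624, 0.022, 0.15]]
0.15 220 [[0.542, -0.163, 0.151], [0.583, -0.134, 0.16], [0.608, 0.033, 0.168]]
0.168 303 [[0.544, -0.158, 0.169], [0.562, -0.137, 0.175], [0.589, 0.031, 0.188]]
0.19 171 [[0.523, -0.162, 0.191], [0.54, -0.15, 0.203], [0.557, -0.141, 0.211]]
[ 0.56477967 -0.05782883] [0.00035854 0.00413708] [[-0.98442063 -0.17582955]
 [-0.17582955  0.98442063]]
```

View pics/s1.png

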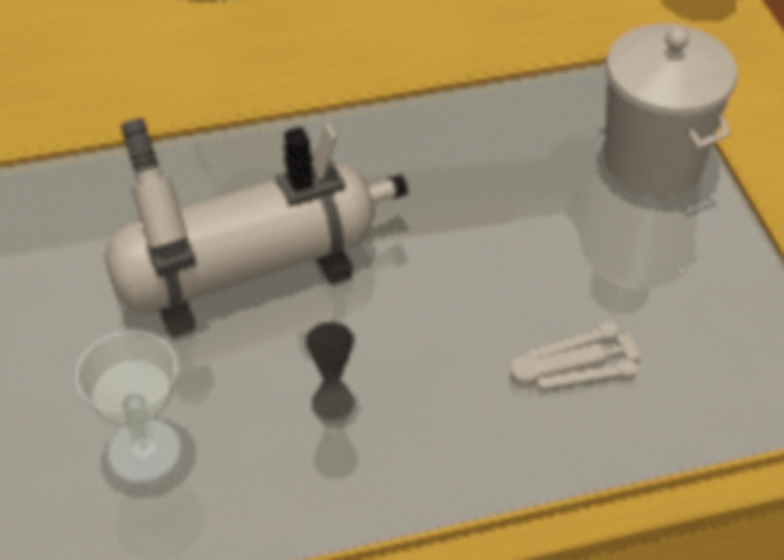

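View pics/t1.png

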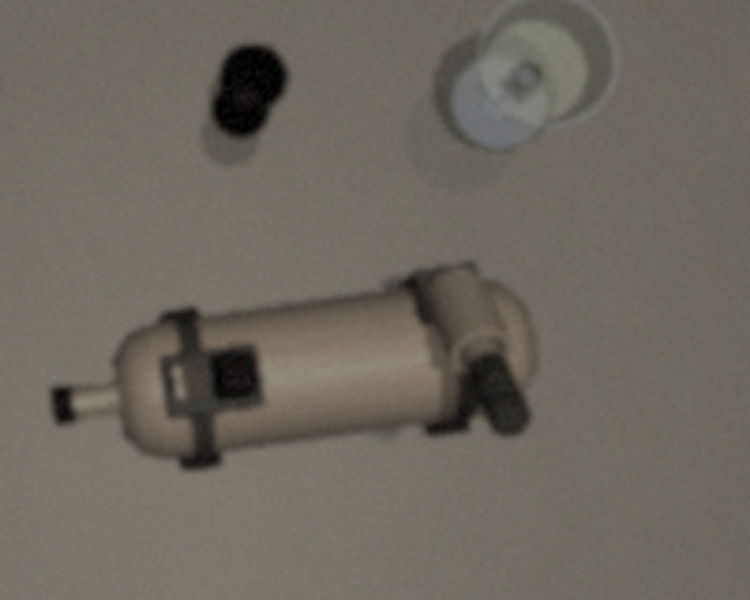

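The scene view shows the siphon lying with its pocket and charger on the left (~(140,150) in the crop) leaning towards the robot, and the grip and trigger at (300,160). The coupe, jigger, corkscrew and pail are clear of it. The top view agrees: cap at (505,400), grip at (237,375). Next I fit the siphon pose to both depth clouds.

```bash
cat > fit.py <<'E'
from h import *
from scipy.optimize import least_squares
def cyl(p,c,a,r,lo,hi):
    q=p-c; s=q@a; rad=np.linalg.norm(q-s[:,None]*a,axis=1)
    dx=rad-r; dy=np.maximum(lo-s,s-hi)
    return np.minimum(np.maximum(dx,dy),0)+np.hypot(np.maximum(dx,0),np.maximum(dy,0))
def box(p,c,h,R=np.eye(3)):
    q=np.abs((p-c)@R)-h
    return np.minimum(q.max(1),0)+np.linalg.norm(np.maximum(q,0),axis=1)
A=np.array([-1,0,1])/2**.5; M=np.array([-9,-80,159])/1e3
def sdf(p,th=0.0):
    Rt=Rn.from_euler('x',-(0.30-th)).as_matrix()
    D=[cyl(p,np.array([0,0,.055]),np.array([0,1.,0]),.045,-.115,.115),
       box(p,np.array([0,.065,.138]),np.array([.013,.011,.034])),
       box(p,np.array([0,.083,.108])+Rt@[0,0,.03],np.array([.011,.0035,.03]),Rt),
       cyl(p,M,A,.019,-.055,0),cyl(p,M,A,.012,0,.06)]
    return np.array(D)
def sel(P):
    P=P.reshape(-1,3);P=P[np.isfinite(P[:,0])]
    return P[(P[:,0]>.45)&(P[:,0]<.68)&(P[:,1]>-.23)&(P[:,1]<.09)&(P[:,2]>.05)&(P[:,2]<.24)]
def loc(P,x): return (P-[x[0],x[1],.004])@Rn.from_euler('z',x[2]).as_matrix()
def fit(P,x0,free_z=False):
    def f(x):
        d=np.abs(sdf(loc(P-[0,0,x[3]],x))).min(0); return np.minimum(d,.02)
    r=least_squares(f,list(x0)+[0],loss="soft_l1",f_scale=.002,diff_step=1e-4,x_scale=[.01,.01,.1,.01]); 
    return r.x,np.median(np.abs(f(r.x)))
E
python3 - <<'E'
from fit import *
for n in ["scene","top"]:
    P=sel(np.load(n+".npz")["P"])
    for g in [(.565,-.06,.176),(.57,-.05,.15)]:
        print(n,len(P),fit(P,g))
P=np.vstack([sel(np.load(n+".npz")["P"]) for n in ["scene","top"]]); print(fit(P,(.565,-.06,.176)))
E
```

```text
scene 3438 (array([ 0.56757067, -0.06664231,  0.16200324, -0.00104287]), np.float64(0.0019472798693154873))
scene 3438 (array([ 0.56757141, -0.06664242,  0.16200165, -0.00104315]), np.float64(0.0019470188351096082))
top 4156 (array([ 5.66400927e-01, -6.58819627e-02,  1.63225879e-01, -4.74278759e-04]), np.float64(0.0010876843013927408))
top 4156 (array([ 5.66400937e-01, -6.58819625e-02,  1.63225879e-01, -4.74278936e-04]), np.float64(0.0010876851095027711))
(array([ 5.66823029e-01, -6.62261669e-02,  1.62504232e-01, -5.48122801e-04]), np.float64(0.0014011669169969425))
```

```bash
cat > plan.py <<'E'
from fit import *
S=np.array([.5668,-.0662,.1625]); Rs=Rn.from_euler('z',S[2]).as_matrix()
def w(p): return Rs@(np.array(p)/1e3)+[S[0],S[1],.004]
def ori(d,sgn):   # tool x dir d and jaw axis sgn*siphon y, siphon axes
    x=np.array(d,float);x/=np.linalg.norm(x); z=sgn*np.array([0,1.,0]); R=Rs@np.c_[x,np.cross(z,x),z]
    return Rn.from_matrix(R).as_euler('xyz',degrees=True), R[:,0]
def tcp(p,d,sgn): o,x=ori(d,sgn); return w(p)+.019*x,o
DOWN=(0,0,-1)
G=np.array([-9,-80,159])+36*np.array([-1,0,1])/2**.5
OUT=G+85*np.array([-1,0,1])/2**.5
FIN=OUT+[0,0,130]
E
python3 - <<'E'
from plan import *
print(np.round(ctrl.read_joints(),1))
for sg in (1,-1):
    for nm,p,d in [("over",(0,70,300),DOWN),("sq",(0,70,151),DOWN),("overG",G+[0,0,100],DOWN),("G",G,DOWN),("out",OUT,DOWN),("fin",FIN,(1,0,-1)),("fin2",FIN+[60,0,0],(1,0,-1))]:
        j=ctrl.inverse_kinematics(*tcp(p,d,sg)); print(sg,nm,np.round(tcp(p,d,sg)[0],3),None if j is None else np.round(j,1))
E
```

```text
[ 88.2   2.3   4.9   0.  -92.6 -19.1]
1 over [0.555 0.003 0.285] [  21.    -2.8    9.1    0.  -102.  -101.7]
1 sq [0.555 0.003 0.136] [  21.    -4.4   -7.9    0.   -86.5 -101.7]
1 overG [ 0.546 -0.151  0.269] [   4.9   -1.7    8.7    0.  -100.3  -85.6]
1 G [ 0.546 -0.151  0.169] [  4.9  -2.9  -3.    0.  -89.9 -85.6]
1 out [ 0.486 -0.16   0.23 ] [  4.3 -10.7  -3.9   0.  -96.8 -85. ]
1 fin [ 0.5   -0.158  0.365] [ -1.9 -44.  -20.4  -8.4 -69.3 -79.1]
1 fin2 [ 0.559 -0.149  0.365] [  0.5 -36.5 -17.2  -6.8 -64.8 -80.9]
-1 over [0.555 0.003 0.285] [  21.    -2.8    9.1    0.  -102.    78.3]
-1 sq [0.555 0.003 0.136] [ 21.   -4.4  -7.9   0.  -86.5  78.3]
-1 overG [ 0.546 -0.151  0.269] [   4.9   -1.7    8.7    0.  -100.3   94.4]
-1 G [ 0.546 -0.151  0.169] [  4.9  -2.9  -3.    0.  -89.9  94.4]
-1 out [ 0.486 -0.16   0.23 ] [  4.3 -10.7  -3.9   0.  -96.8  95. ]
-1 fin [ 0.5   -0.158  0.365] [ -1.9 -44.  -20.4  -8.4 -69.3 100.9]
-1 fin2 [ 0.559 -0.149  0.365] [  0.5 -36.5 -17.2  -6.8 -64.8  99.1]<stdin>:5: UserWarning: Gimbal lock detected. Setting third angle to zero since it is not possible to uniquely determine all angles.
```

```bash
python3 - 2>/dev/null <<'E'
from plan import *
p=ctrl.read_eef_pos(); ctrl.movel([p[0],p[1],.33],v=.2)
ctrl.reach(*tcp((0,70,290),DOWN,1))
im,P,C=cloud("wrist"); cv2.imwrite("pics/w1.png",im); P=sel(P)
print(len(P),fit(P,S) if len(P)>300 else None, ctrl.read_wrist_force(),ctrl.read_finger_gap())
im2,P,C=cloud("wrist")
for X in [w((0,83,168)),w((0,54,172)),w((0,76,172)),w(M*1e3)]:
    u=proj(C,X); print(np.round(u)); cv2.circle(im,tuple(int(q) for q in u),3,(0,0,255),1)
cv2.imwrite("pics/w1.png",im); print(ctrl.read_clock())
E
```

```text
17216 (array([ 5.66670326e-01, -6.65004373e-02,  1.64031335e-01,  4.32669462e-04]), np.float64(0.0005824556484866836)) [-0.75254313  0.33672635 -0.16680943] 0.08558464514146787
[275. 175.]
[244. 176.]
[268. 176.]
[106. 163.]
4.3583
```

View pics/w1.png

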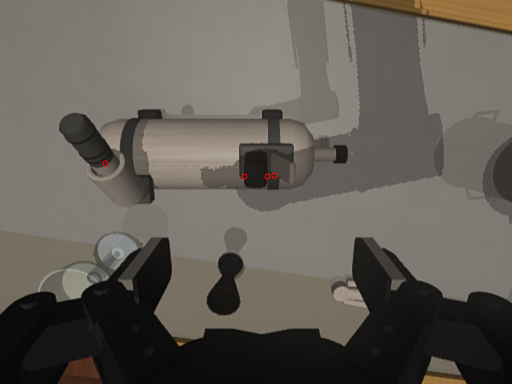

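The wrist view shows the predicted grip-top points (244–275, 176) and pocket mouth (106, 163) on their features. The close-range fit agrees to under 1 mm, so I'm squeezing now.

```bash
sed -i 's/^S=.*/S=np.array([.5667,-.0664,.1637])/' plan.py; python3 - 2>/dev/null <<'E'
from plan import *
hit=ctrl.movel(*tcp((0,70,148),DOWN,1),v=.12,force_limit=15); print(hit,ctrl.read_eef_pos(),ctrl.read_wrist_force())
if not hit:
    ctrl.close_gripper(40); ctrl.dwell(.4)
    print("gap",ctrl.read_finger_gap(),ctrl.read_wrist_force(),ctrl.read_eef_pos())
    im,d=imaging.get_image("wrist"); cv2.imwrite("pics/w2.png",im)
    im,d=imaging.get_image("scene"); cv2.imwrite("pics/s2.png",cv2.resize(im[100:250,120:320],(800,600),interpolation=cv2.INTER_CUBIC))
print(ctrl.read_clock())
E
python3 - 2>&1 <<'E' | tail -8
from plan import *
print(ctrl.read_clock(),ctrl.read_joints(),ctrl.read_eef_pos(),ctrl.read_eef_rot(), *tcp((0,70,148),DOWN,1))
p,o=tcp((0,70,148),DOWN,1)
print(ctrl.inverse_kinematics(p,o))
try: print(ctrl.movel(p,o,v=.12,force_limit=15))
except Exception as e: print(repr(e))
print(ctrl.read_eef_pos(),ctrl.read_wrist_force())
E
```

```text
File "<stdin>", line 2, in <module>
  File "plan.py", line 7, in tcp
    def tcp(p,d,sgn): o,x=ori(d,sgn); return w(p)+.019*x,o
                          ~~~^^^^^^^
  File "plan.py", line 5, in ori
    x=np.array(d,float);x/=np.linalg.norm(x); z=sgn*np.array([0,1.,0]); R=Rs@np.c_[x,np.cross(z,x),z]
                                                                          ^^
NameError: name 'Rs' is not defined. Did you mean: 'Rn'?
```

My sed dropped the `Rs` definition that shared the line with `S`. Nothing moved, so I'm fixing it and running again.

```bash
sed -i "s/^S=.*/&; Rs=Rn.from_euler('z',S[2]).as_matrix()/" plan.py; python3 - 2>&1 <<'E' | grep -v Warn
from plan import *
hit=ctrl.movel(*tcp((0,70,148),DOWN,1),v=.12,force_limit=15); print(hit,ctrl.read_eef_pos(),ctrl.read_wrist_force())
if not hit:
    ctrl.close_gripper(40); ctrl.dwell(.4)
    print("gap",ctrl.read_finger_gap(),ctrl.read_wrist_force(),ctrl.read_eef_pos())
    im,d=imaging.get_image("wrist"); cv2.imwrite("pics/w2.png",im)
print(ctrl.read_clock())
E
```

```text
False [0.55578289 0.00270404 0.13402216] [-0.48857782  0.12114977 -0.14937682]
gap 0.02041922046825478 [  5.94559425 -17.6924305   -1.13722436] [ 0.55617998 -0.00240798  0.13411625]
6.7417
```

View pics/w2.png

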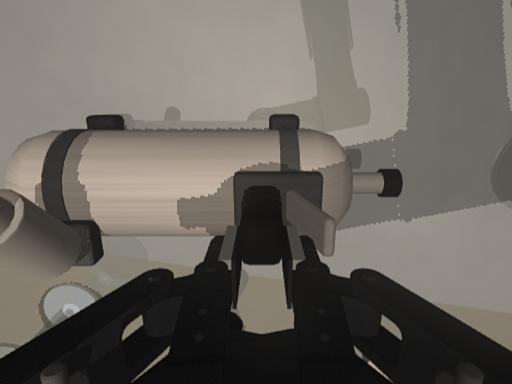

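Run:
```python
from plan import *
a=cv2.imread("pics/w2.png")[150:310,210:350]
a=cv2.resize(a,(525,600),interpolation=cv2.INTER_CUBIC)
im,P=cloud("scene")[:2]; b=cv2.resize(im[120:220,190:245],(275,600),interpolation=cv2.INTER_CUBIC)
cv2.imwrite("pics/c3.png",np.clip(np.hstack([a,b]).astype(float)*1.5,0,255).astype(np.uint8))
print(ctrl.read_finger_gap(),ctrl.read_eef_rot())
```

```text
0.020424224835419977 [-175.93968209   89.54451668  -76.74700926]
```

View pics/c3.png

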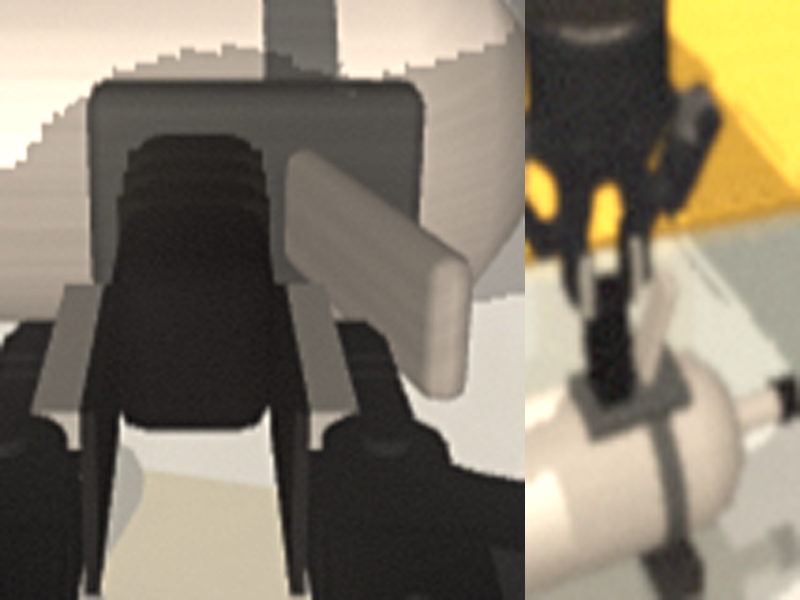

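Run:
```python
from plan import *
im,P,C=cloud("wrist"); np.savez("w3",P=P,im=im)
def s(u,v): return np.round(loc(P[v,u][None],S)[0]*1e3,1)
for n,u,v in [("Lpad tip",230,229),("Lpad",226,245),("Lpad",224,256),("Rpad tip",293,229),("Rpad",296,245),("Rpad",300,256),("grip top",262,255),("grip top edge",262,245),("grip front",262,190),("trig top",330,240),("trig mid",310,220),("trig low",292,200),("Lfing",208,245),("L lower",235,290)]: print(n,s(u,v))
```

```text
Lpad tip [-10.3  50.  175.1]
Lpad [ -9.7  50.  190.5]
Lpad [-10.2  50.4 200.9]
Rpad tip [-10.5  79.8 175.5]
Rpad [-10.   79.7 190.9]
Rpad [-10.8  80.1 201.9]
grip top [  4.9  65.1 172.3]
grip top edge [ -0.2  65.1 171.6]
grip front [-13.1  64.8 120.3]
trig top [ -0.5  99.5 166.6]
trig mid [ -4.3  91.7 149.2]
trig low [ -7.6  83.8 123.9]
Lfing [86.5  3.7  0. ]
L lower [  2.7  54.7 204.5]
```

Run:
```python
from plan import *
W=np.load("w3.npz")["P"]; im,Sc,C=cloud("scene")
for nm,P in (("wrist",W),("scene",Sc)):
    L=loc(P.reshape(-1,3),S)*1e3
    for ylo,yhi in ((44,53.5),(76.5,82.5)):
        Q=L[(L[:,1]>ylo)&(L[:,1]<yhi)&(abs(L[:,0])<16)&(L[:,2]>112)&(L[:,2]<235)]
        print(nm,ylo,len(Q),np.histogram(Q[:,2],bins=np.arange(112,240,8))[0])
for X in [(12,51,172),(12,78,172),(12,51,130),(12,78,130),(0,65,172)]: print(X,np.round(proj(C,w(X))))
print(imaging.calibration("wrist")["tool_from_camera"], ctrl.read_eef_pos())
```

```text
wrist 44 1735 [  0   6   1   0  10   0   0  63 138 164 157 227 449 399  68]
wrist 76.5 1371 [ 97  14   0   0   0   0   0  52  83 105 122 262 313 250  39]
scene 44 62 [ 0  0  0  0  0  0  1  6  6  9  7  7 10  8  6]
scene 76.5 63 [ 3  0  0  0  1  0  2  6  8  5  8 11 11  7  1]
(12, 51, 172) [202. 172.]
(12, 78, 172) [211. 169.]
(12, 51, 130) [203. 183.]
(12, 78, 130) [212. 180.]
(0, 65, 172) [205. 167.]
[[ 1.23968853e-03 -2.76796307e-01  9.60927816e-01 -1.79042809e-01]
 [ 2.81926122e-04 -9.60928420e-01 -2.76796844e-01  6.95066899e-02]
 [ 9.99999192e-01  6.14052527e-04 -1.11321583e-03 -1.53012062e-04]
 [ 0.00000000e+00  0.00000000e+00  0.00000000e+00  1.00000000e+00]] [ 0.55619081 -0.00244294  0.1341435 ]
```

Both depth clouds put the fingertips at siphon z≈168 mm, about 38 mm short of the nominal TCP. So the fingers closed on the bare grip top, passing over the trigger, which hasn't been touched. I'll open, measure the open tips in the tool frame, and correct for the offset.

Run:
```python
from plan import *
def tips(tag):
    p=np.array(ctrl.read_eef_pos()); R=Rn.from_euler('xyz',ctrl.read_eef_rot(),degrees=True).as_matrix()
    for n in ("wrist","scene"):
        im,P,C=cloud(n); T=((P.reshape(-1,3)-p)@R)*1e3
        for sg in (1,-1):
            Q=T[(sg*T[:,2]>8)&(sg*T[:,2]<62)&(abs(T[:,1])<13)&(T[:,0]>-80)&(T[:,0]<5)&np.isfinite(T[:,0])]
            print(tag,n,sg,len(Q),np.histogram(Q[:,0],bins=np.arange(-80,6,5))[0])
        if n=="wrist": cv2.imwrite("pics/w4.png",im)
ctrl.open_jaws(); print(ctrl.read_finger_gap(),ctrl.read_wrist_force())
p=ctrl.read_eef_pos(); ctrl.movel([p[0],p[1],.235],v=.2); tips("open")
ctrl.close_gripper(20); print(ctrl.read_finger_gap()); tips("shut"); ctrl.open_jaws(); print(ctrl.read_clock(),ctrl.read_eef_pos())
```

```text
0.08547250471327214 [-0.06719077  0.6150405   0.05037098]
open wrist 1 2010 [452 409 378 325 280 155  11   0   0   0   0   0   0   0   0   0   0]
open wrist -1 2010 [455 412 385 319 271 161   7   0   0   0   0   0   0   0   0   0   0]
open scene 1 62 [11 14  9  7 11  8  2  0  0  0  0  0  0  0  0  0  0]
open scene -1 51 [10 12  9  9  7  3  1  0  0  0  0  0  0  0  0  0  0]
-0.0001278724562299052
shut wrist 1 373 [82  1 28 80 59 59 52 12  0  0  0  0  0  0  0  0  0]
shut wrist -1 407 [86  1 33 79 73 62 52 21  0  0  0  0  0  0  0  0  0]
shut scene 1 22 [5 0 2 4 3 2 5 1 0 0 0 0 0 0 0 0 0]
shut scene -1 35 [6 2 8 3 4 5 6 1 0 0 0 0 0 0 0 0 0]
9.95 [0.55532696 0.00286996 0.23501385]
```

View pics/w4.png

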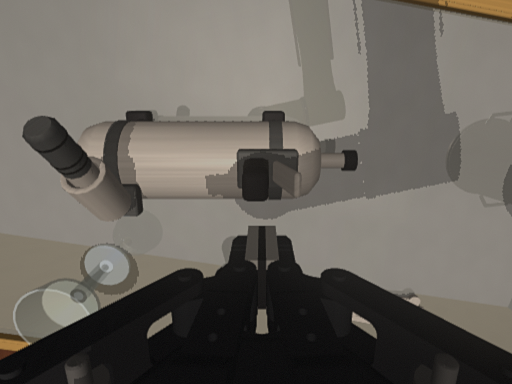

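Shut tips measure about 42 mm behind the nominal TCP and open tips about 52 mm, consistent in both cameras. The wrist view shows an undisturbed scene, with the trigger at (290,180) and the charger seated at (60,145). I'll locate the palm before going deeper, then make a guarded descent.

```bash
sed -i 's/w(p)+.019\*x/w(p)+.062*x/' plan.py; python3 - 2>&1 <<'E' | grep -v Warn
from plan import *
p=np.array(ctrl.read_eef_pos()); R=Rn.from_euler('xyz',ctrl.read_eef_rot(),degrees=True).as_matrix()
pal=[]
for n in ("wrist","scene"):
    im,P,C=cloud(n); T=((P.reshape(-1,3)-p)@R)*1e3
    Q=T[(abs(T[:,2])<24)&(abs(T[:,1])<44)&(T[:,0]>-200)&(T[:,0]<-50)]
    print(n,len(Q),np.histogram(Q[:,0],bins=np.arange(-200,-45,10))[0]); 
q,o=tcp((0,70,150),DOWN,1)
hit=ctrl.movel(q+[0,0,.045],o,v=.15,force_limit=10) or ctrl.movel(q,o,v=.06,force_limit=8)
print(hit,ctrl.read_eef_pos(),ctrl.read_wrist_force())
if not hit:
    ctrl.close_gripper(40); ctrl.dwell(.4)
    print("gap",ctrl.read_finger_gap(),ctrl.read_wrist_force(),ctrl.read_eef_pos())
    im,P,C=cloud("wrist"); L=loc(P.reshape(-1,3),S)*1e3
    Q=L[(L[:,1]>76.5)&(L[:,1]<110)&(abs(L[:,0])<14)&(L[:,2]>112)&(L[:,2]<180)]
    for z in range(112,180,8):
        q=Q[(Q[:,2]>=z)&(Q[:,2]<z+8)]; print(z,len(q),np.round(np.percentile(q[:,1],[5,50,95]),1) if len(q) else "")
    a=im[130:330,180:380]; a=cv2.resize(a,(500,500),interpolation=cv2.INTER_CUBIC)
    im,_=imaging.get_image("scene"); b=cv2.resize(im[120:220,190:245],(275,500),interpolation=cv2.INTER_CUBIC)
    cv2.imwrite("pics/c5.png",np.clip(np.hstack([a,b])*1.5,0,255).astype(np.uint8))
print(ctrl.read_clock())
E
```

```text
wrist 11211 [   0    0    0    0    0    0 2179 4972 3896  164    0    0    0    0
    0]
scene 469 [68 69 73 33  3 57 71 45 44  6  0  0  0  0  0]
False [0.55557366 0.00266377 0.09248451] [-0.35490369 -0.10564705 -0.23523804]
gap 0.031369596576248965 [ 1.09875686 -0.85160096  5.84046363] [0.5561223  0.00260843 0.09323561]
112 84 [78.9 80.5 84.7]
120 108 [78.9 80.6 84.8]
128 202 [78.8 83.9 95.9]
136 338 [78.8 87.  97.9]
144 405 [78.8 87.1 97.7]
152 433 [78.7 85.7 97.4]
160 1105 [78.8 84.2 90.8]
168 1115 [ 80.8  91.5 107. ]
176 640 [ 87.4 102.3 109. ]
12.7833
```

View pics/c5.png

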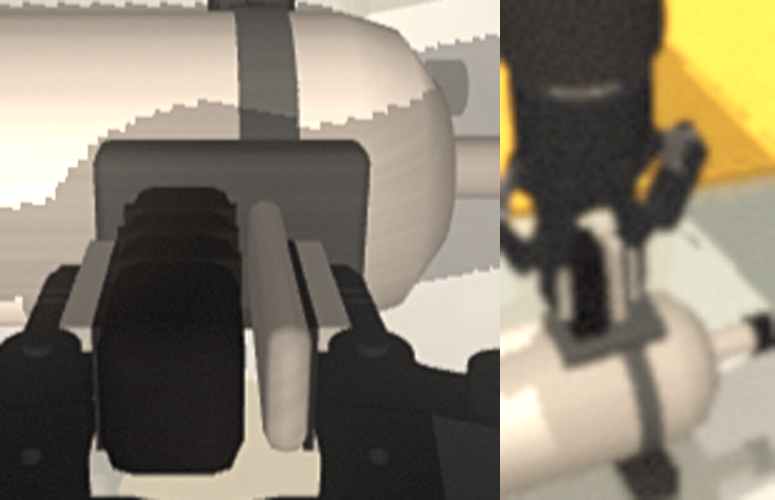

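The picture shows the trigger (crop (275,330)) standing upright beside the grip between the pads. Its face is at y≈78.8 at both z=112 and z=160, and the gap is 31.4 mm against 32 expected. I'll firm the squeeze once to confirm the stop, then release and check the spring-back.

```bash
python3 - 2>&1 <<'E' | grep -v Warn
from plan import *
ctrl.close_gripper(80); ctrl.dwell(.4); print("gap",ctrl.read_finger_gap(),ctrl.read_wrist_force())
ctrl.open_jaws(); ctrl.dwell(.6); print(ctrl.read_finger_gap(),ctrl.read_wrist_force())
q,o=tcp((0,70,150),DOWN,1)
ctrl.movel(q+[0,0,.13],o,v=.2); ctrl.dwell(.2)
im,P,C=cloud("wrist"); L=loc(P.reshape(-1,3),S)*1e3
Q=L[(L[:,1]>80)&(L[:,1]<110)&(abs(L[:,0])<8)&(L[:,2]>112)&(L[:,2]<175)]
for z in range(112,175,8):
    q=Q[(Q[:,2]>=z)&(Q[:,2]<z+8)]; print(z,len(q),np.round(np.percentile(q[:,1],[5,50,95]),1) if len(q) else "")
Pf=sel(P); print(fit(Pf,S)); 
# charger: points around expected axis
D=(loc(Pf,S)-M); s=D@A; rad=D-s[:,None]*A; m=(s>.005)&(s<.075)&(np.linalg.norm(rad,axis=1)<.02)
print("charger s-range",np.percentile(s[m],[1,99]),"y",np.percentile(rad[m,1],[1,99])); 
for nm,p,d in [("overG",G+[0,0,90],DOWN),("G",G,DOWN),("out",OUT,DOWN),("fin",FIN,(1,0,-1)),("fin2",FIN+[60,0,0],(1,0,-1))]:
    j=ctrl.inverse_kinematics(*tcp(p,d,1)); print(nm,np.round(tcp(p,d,1)[0],3),None if j is None else np.round(j,1))
print(ctrl.read_clock())
E
```

```text
gap 0.030880552335067424 [ 1.38168589 -2.25885419  5.68752321]
0.085142315598134 [ 0.12144412 -0.44459402 -0.79299901]
112 28 [81.1 81.3 82.1]
120 54 [82.  83.6 84.5]
128 55 [85.1 86.  86.8]
136 68 [87.4 88.3 89.7]
144 65 [90.  90.9 92.2]
152 82 [92.2 93.5 94.8]
160 199 [ 95.2  98.2 102. ]
168 0 
(array([ 5.66625410e-01, -6.66951885e-02,  1.64412003e-01,  3.97782714e-04]), np.float64(0.0005507128567895769))
charger s-range [0.00595526 0.06123474] y [-0.0080023   0.01178639]
overG [ 0.546 -0.151  0.216] [  4.8  -2.6   2.1   0.  -94.8 -85.5]
G [ 0.546 -0.151  0.126] [  4.8  -2.7  -7.3   0.  -85.4 -85.5]
out [ 0.486 -0.161  0.187] [  4.3 -11.2  -8.8   0.  -92.4 -84.9]
fin [ 0.53  -0.154  0.335] [ -0.7 -41.6 -22.8  -7.9 -64.5 -79.5]
fin2 [ 0.589 -0.144  0.335] [  1.3 -33.6 -18.9  -6.6 -60.2 -81. ]
15.625
```

The trigger is fully back: its face slopes 0.306 per mm, and tan 0.30 is 0.309. The gap moved only 0.5 mm when the grip force doubled, so it had reached its stop. Next, the charger.

```bash
python3 - 2>&1 <<'E' | grep -v Warn
from plan import *
q,o=tcp(G+[0,0,90],DOWN,1); ctrl.movel(q,o,v=.2)
q,o=tcp(G,DOWN,1); hit=ctrl.movel(q,o,v=.1,force_limit=8); print(hit,ctrl.read_wrist_force())
if not hit:
    ctrl.close_gripper(50); ctrl.dwell(.3); print("gap",ctrl.read_finger_gap(),ctrl.read_wrist_force(),ctrl.read_eef_pos()-q)
    h=ctrl.movel(tcp(OUT,DOWN,1)[0],o,v=.08,force_limit=25); print("pull",h,ctrl.read_finger_gap(),ctrl.read_wrist_force())
    im,_=imaging.get_image("wrist"); a=im
    im,_=imaging.get_image("scene"); b=cv2.resize(im[80:280,90:250],(307,384),interpolation=cv2.INTER_CUBIC)
    cv2.imwrite("pics/c6.png",np.clip(np.hstack([a[:,:480],b])*1.3,0,255).astype(np.uint8))
print(ctrl.read_clock())
E
```

```text
False [-0.38950894 -0.18703153  0.3248452 ]
gap 0.022681504291596544 [-1.95129929 -0.6602977   2.0321176 ] [ 1.41967804e-05 -7.86023531e-05  2.11706383e-04]
pull False 0.022691695770967066 [ 0.53418896 -0.30408375 -0.94002043]
19.8
```

View pics/c6.png

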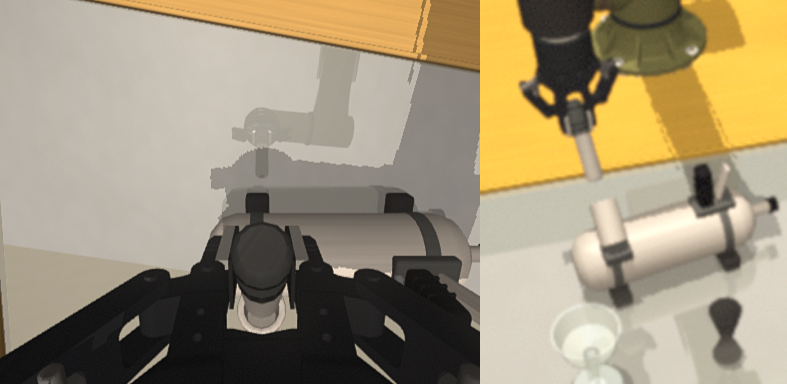

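The charger is out, its pierced end clear of the pocket mouth (scene crop (595,178) versus (605,210)), and the gap is steady at 22.7 mm. I'll raise it, level it, then measure its axis.

```bash
cat > meas.py <<'E'
from plan import *
def axis(d,T0):
    # robust cylinder fit (r=12) of the held charger from scene+top depth, seeded by the tool pose
    p=np.array(ctrl.read_eef_pos()); R=Rn.from_euler('xyz',ctrl.read_eef_rot(),degrees=True).as_matrix()
    g=p-.062*R[:,0]; a0=Rs@np.array([-1,0,0.]) if T0 is None else T0
    out=[]
    for n in ("scene","top","wrist"):
        P=cloud(n)[1].reshape(-1,3); q=P-g; s=q@a0; r=np.linalg.norm(q-s[:,None]*a0,axis=1)
        Q=P[(s<-.024)&(s>-.11)&(r<.03)]   # the free bare part, beyond the pads
        print(n,len(Q)); out.append(Q)
        if len(Q)<40: continue
        def f(x,Q=Q):
            a=Rn.from_rotvec([0,x[2],x[3]]).apply(Rs@Rn.from_euler('z',0).apply([-1,0,0])); c=g+Rs@[0,x[0],x[1]]
            q=Q-c; return np.linalg.norm(np.cross(q,a),axis=1)-.012
        r=least_squares(f,[0,0,0,0],loss="soft_l1",f_scale=.002)
        a=Rn.from_rotvec([0,r.x[2],r.x[3]]).apply(Rs@[-1,0,0]); s=(Q-g)@a
        print("  axis",np.round(a,3),"tilt deg",round(np.degrees(np.arcsin(a[2])),1),"z at g",round(g[2]+r.x[1],3),"s",np.round(np.percentile(s,[1,99]),3),"rms",np.sqrt(np.mean(f(r.x)**2)).round(4))
E
python3 - 2>&1 <<'E' | grep -v Warn
from meas import *
q,o=tcp(OUT+[0,0,60],DOWN,1); ctrl.movel(q,o,v=.15)
q,o=tcp(FIN,(1,0,-1),1)
try: ctrl.movel(q,o,v=.08)
except ctrl.IKError as e: print("line no",e); ctrl.reach(q,o)
ctrl.dwell(.3); print(ctrl.read_finger_gap(),ctrl.read_eef_pos(),q,ctrl.read_wrist_force())
axis(0,None)
im,_=imaging.get_image("scene"); b=cv2.resize(im[20:320,60:410],(700,600),interpolation=cv2.INTER_CUBIC)
cv2.imwrite("pics/c7.png",b); print(ctrl.read_clock())
E
```

```text
0.0225658835979389 [ 0.52988577 -0.15351188  0.33442576] [ 0.52969635 -0.1535962   0.3347193 ] [-0.21125392 -1.31197155 -1.62132338]
scene 246
  axis [-0.984 -0.176  0.002] tilt deg 0.1 z at g 0.375 s [-0.094 -0.024] rms 0.0028
top 576
  axis [-0.987 -0.162  0.006] tilt deg 0.3 z at g 0.376 s [-0.09  -0.024] rms 0.0011
wrist 492
  axis [-0.987 -0.163 -0.001] tilt deg -0.0 z at g 0.377 s [-0.086 -0.024] rms 0.0001
22.2333
```

View pics/c7.png

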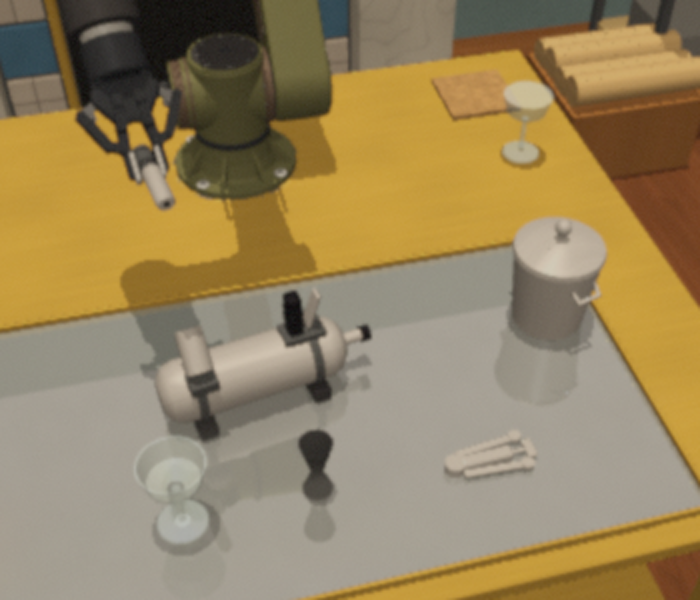

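The charger is held level at z≈0.376 m (crop (155,180)), the trigger is back at rest, and the bystanders look unmoved. Handing in.

```bash
python3 -c "
from bench import ctrl
print(ctrl.read_finger_gap(),max(abs(v) for v in ctrl.read_joint_velocities())); ctrl.sign_off(); print(ctrl.read_clock())"
```

```text
0.02266847354226225 0.12753276347509332
the job is handed in; nothing more can be done
the job is handed in; nothing more can be done
```

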